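Lay the spare-tube carton down in its tray and shut the tray

TASK

The orange carton of spare hearing aid tubes stands on end in the pulled-out tray, too tall to go in. Push high on the carton's outer side with the fingertips so that it topples inwards and lies flat in the green-lined bay, then push the tray by its front until it is fully home. Never grip or lift anything, keep the blue capsule standing in the same bay, and do not disturb the ring dish, battery block and lamp.

Things in the scene. Friction and masses are not known exactly. Their poses are not given: they have to be found in the camera images.
- unit: Pale grey plastic drawer unit fixed on the nightstand, 170 deep (its x) x 230 wide (its y) x 62 mm high, opening 54 mm high in its front. Origin: centre of its underside, on the nightstand top (height 0). Its x axis points from its open front to its back, i.e. the way the tray is pushed to shut it; y is along its width, z up. It stands turned by up to 0.3 rad.
- tray (a joint): How far the off-white tray is pulled out of the unit, in m: 0 is fully home (hard stop), 0.098 to 0.106 at the start. It slides along the unit's x axis with about 1.2 N of friction and stays where it is left.
- tray_bay (a point): Centre of the green-lined floor of the tray's front bay, 8 mm above the nightstand; moves with the tray, axes parallel to the unit's. The bay is 70 mm along x and 210 mm along y inside. Walls above its floor: the ends (at y = +/-105 mm, 4 mm thick) 28 mm; the divider behind it (3 mm thick) 20 mm; the tray front 46 mm. Behind the divider are small compartments of tubes, partly inside the unit.
- tray_front (a point): Middle of the outer face of the tray's front panel, 22 mm above the nightstand; moves with the tray, axes parallel to the unit's (the panel faces along -x). The panel is 226 mm wide, 4 mm thick, spans 3 to 54 mm in height, with a finger notch 56 mm wide in the middle of its top edge that goes down to 40 mm.
- carton: Orange carton with a white band, 44 (its x) x 30 (its y) x 100 mm (its z), 50 to 100 g, standing on its small end at one end of the lined bay, its centre about 82 mm from the bay's middle along the bay's y; the end, +y or -y, varies. Its axes are parallel to the unit's within about 0.06 rad. Origin: centre of the end it stands on; its z axis points up while it stands. Its inner and outer broad sides face along +/- its y. Its top is 108 mm above the nightstand.
- carton_mid (a point): Centre of the carton, 50 mm from its origin along its z; 15 mm above the bay floor when the carton lies flat on a broad side.
- capsule: Dark blue drying capsule with a ribbed twist-off lid, 40 mm across, 44 mm high, about 50 g, standing loose in the lined bay at the end opposite the carton, its centre about 82 mm from the bay's middle. Origin: centre of its underside, z up.
- dish: Ceramic ring dish, 84 mm across, 20 mm high, with a gold ring in it, standing loose about 165 mm to one side of the tray's middle. Origin: centre of its underside.
- block: Wooden battery block, 84 x 56 x 24 mm high, with six round holes, standing loose about 165 mm to the other side of the tray's middle. Origin: centre of its underside; its x is its long side.
- lamp: Chrome bedside lamp with a cream shade, base 100 mm across, shade 116 mm across from 215 to 300 mm up, 313 mm high in all, standing loose to the +y side of the unit, beside its rear half. Origin: centre of its underside.

How it is judged:
On the way, in this order (a step that is already met when the one before it is completed fails the run):
1. the carton has toppled and lies flat on a broad side in the green-lined bay (angle between carton's own z axis and vertical between 1.47 and 1.67 rad and x of carton_mid in the frame of tray_bay between -0.02 and 0.02 m and y of carton_mid in the frame of tray_bay between -0.057 and 0.057 m and z of carton_mid in the frame of tray_bay between 0.01 and 0.0185 m), for 0.2 s.
2. the tray is pushed fully home (value of joint tray below 0.004 m), for 0.2 s.
At the end, for the whole second after the job is handed in: The tray is home to within 4 mm; the carton lies flat on a broad side (within 0.1 rad) on the floor of the lined bay, its centre within 57 mm of the bay's middle along the bay and 20 mm across it; the capsule stands upright (within 0.15 rad) on the floor of the same bay; both are at rest (all of step 1 and value of joint tray below 0.004 m and angle between capsule's own z axis and vertical below 0.15 rad and x of capsule in the frame of tray_bay between -0.025 and 0.025 m and y of capsule in the frame of tray_bay between -0.095 and 0.095 m and z of capsule in the frame of tray_bay below 0.004 m and linear speed of each of carton, capsule below 0.02 m/s); the robot touches nothing.
It fails at once if the carton is lifted (its centre rises more than 12 mm above its standing height, or more than 14 mm above its lying height once it lies) (height (world z) of carton_mid above 0.07 m or (angle between carton's own z axis and vertical above 1.45 rad and height (world z) of carton_mid above 0.037 m)).
It fails at once if the carton is taken between the fingers (x of the grasp point in the frame of carton between -0.02 and 0.02 m and y of the grasp point in the frame of carton between -0.013 and 0.013 m and z of the grasp point in the frame of carton between 0 and 0.1 m).
It fails at once if the tray's front panel is taken between the fingers (x of the grasp point in the frame of tray_front between 0 and 0.004 m and y of the grasp point in the frame of tray_front between -0.115 and 0.115 m and z of the grasp point in the frame of tray_front below 0.034 m).
It fails at once if the capsule is tipped or lifted (angle between capsule's own z axis and vertical above 0.35 rad or height (world z) of capsule above 0.02 m).
It fails at once if the ring dish, battery block or lamp is moved by more than 12 mm (distance of any of dish, block, lamp from where it was at the start of the episode above 0.012 m).
It also fails if it takes over 48 s, if anything falls off the work surface, if the arm or the gripper's body presses on something with over 40 N, if the wrist force passes 120 N, or if a joint passes its speed limit or range.

ROBOT

A 7-joint arm with a two-finger parallel gripper is mounted at the origin on the work surface. World frame = base frame: x ahead of the robot, y to its left, z up, the work surface at z = 0. Lengths are in m, angles in rad, forces in N, time in s.
With the tool pointing down it reaches from about 0.425 to 0.925 m from the base axis. Payload 6.8 kg.
Tool frame: the origin (TCP) lies on the mounting face of the last link; the fingertips stand 173 mm ahead of it and the grasp point (between the pads) lies 155 mm ahead of it; z points along the fingers, y is the line along which they close (so a half turn about z gives the same grasp; the last joint's range is limited). The gripper opens to 85 mm and grips with 20 to 120 N. Pads are 22 mm wide; open, the fingers measure 114 mm over their backs; the gripper's body (76 mm by 85 mm) begins 54 mm behind the grasp point. The pads swing forward as they close: fully open they stand 13 mm farther back than shut.
Start: joints at [1.093, 0.477, 0.022, 1.555, -0.011, 1.109, -0.083], TCP at [0.244, -0.629, 0.405] pointing down, gripper open.
Joint ranges: [-2.96, 2.96], [-0.34, 2.1], [-1.41, 1.46], [0.24, 2.44], [-1.37, 4.51], [0.17, 1.92], [-2.96, 2.96]. Speed limits (rad/s): [2.39, 2.39, 3.14, 3.14, 3.14, 3.14, 3.14].

INTERFACE

Orientations are given as a unit quaternion [w, x, y, z].
In Python, from station import bot gives the robot as it stands. The module is installed in compiled form; this text tells all that it offers.
- The arm moves only by the shell command python3 -m pendant 'ROWS' [FORCE]. ROWS is JSON, a list of rows, each a list of 5 numbers: the finger opening in m, from 0 to 0.0854, then the shift along the tool's x, y, z in m, then the turn about the tool's z in degrees. In form: [[jaw, x, y, z, yaw], ...]. A call has 1 to 12 rows; each row shifts and turns the commanded pose from where the row before left it, along the tool's axes as they then stand; what a row does not reach is not made up. A row lasts 1/12 s, in which the tool goes at most 41.7 mm and 7.16 degrees, less where a joint would pass 70% of its speed; a pose out of reach is approached as far as the arm can. A call with a gripper value outside its range is refused whole. The fingers move at their own pace and stop on an object; FORCE is the grip in N (left out, the last holds). Time passes only in rows, so rows that do not move let the fingers close. It gives the time, the measured TCP pose, the force, the opening and the grip force at its end, in the units of the state.
- bot.get_obs(): the state, without advancing time (a new reading comes with each control period).
- bot.read_camera(name): name is "scene" or "top" or "wrist"; returns (picture, depth): 420x560x3 uint8, blue, green, red; 420x560 float32, m along the optical axis (not along the pixel's ray), 0 where there is no reading.
- bot.camera_model(name): a dict with "intrinsics" (3x3 intrinsics, pixels), "dist_coeffs" ([k1, k2, p1, p2, k3] as OpenCV has them; the pictures are not rectified), "R" (3x3) and "t" (3): a world point X has camera coordinates R X + t. Camera axes: x right, y down, z forward; pixel columns grow to the right and rows downward; lengths in m; the calibration is good to about 2 mm. A picture is of the moment at which its call begins: read the wrist's pose just before it. camera_model takes no time and is no camera call; for the wrist camera it gives the pose at the moment of the call.
- bot.hand_in(): hands the job in; it is judged then, once.
Trained networks look in the newest picture that a camera, given by its name, has taken for a name from the list of things; names that differ only in an ending like _2 or _b are one class to them, and where a whole thing is asked for, a point or a joint stands for the part that bears it (a point fixed in the world has none). Each returns a list of dicts, best first, with "score" (0 to 1); they miss things now and then, are a little off and sometimes report something else, mostly with a low value. They report only what shows in the picture. A call takes as long as a camera call.
- bot.boxes_of(name, camera): "at" ([column, row] in pixels, amid what is visible of it).
- bot.trace(name, camera): "mask" (420x560 bool, what is visible of it) and "at" ([column, row] in pixels, amid what is visible of it).
- bot.pinpoint(name, camera): "at" ([column, row] in pixels: a listed point, or the origin of a listed thing).
The state is a dict: "t": time; "q": joint angles; "joint_vel": joint speeds; "joint_torque": joint torques, N m; "eef_pos": TCP position; "tool_rot": TCP orientation; "contact_force": force on the tool from outside, world axes, zero at the start; "torque": the same for the moment, N m; "gripper_width": opening from 0.0 (shut) to 1.0 (fully open); "grasp_force": force on a finger pad.
Only numpy, scipy, OpenCV 4.12 (cv2) and the standard library are available. Lean on these libraries where they do the work, as an engineer would, in place of code of your own. Each camera call takes 0.05 s, during which the arm holds its last target. There are 200 camera calls.

## Working session

There is one attempt and no reset: what is moved stays moved. The work goes in short steps, Python scripts to look and compute and a shell command to move; the robot and the scene stay as the last step left them, time stands still between calls to the robot, and variables do not carry over. Pictures are saved under pics/ and viewed, at most 10 in all, crops included, and the job is handed in when it is done.

```bash
mkdir -p pics; cat > h.py <<'E'
import numpy as np, cv2
from station import bot
def world(cam, px, d=None, z=None):
    m=bot.camera_model(cam); K=np.array(m["intrinsics"]); D=np.array(m["dist_coeffs"]); R=np.array(m["R"]); t=np.array(m["t"])
    n=cv2.undistortPoints(np.array(px,float).reshape(-1,1,2),K,D).reshape(-1,2)
    r=np.c_[n,np.ones(len(n))]
    if z is None: return (r*np.array(d).reshape(-1,1)-t)@R
    c=-R.T@t; w=r@R
    return c+w*((z-c[2])/w[:,2])[:,None]
E
python3 - <<'E'
from h import *
ims=[]
for c in ("scene","top"):
    im,d=bot.read_camera(c); cv2.imwrite(f"pics/{c}.png",im); np.save(c+"_d.npy",d); 
    for n,z in (("tray_bay",.008),("tray_front",.022),("carton",.008),("carton_mid",.058),("capsule",.008),("dish",0),("block",0),("lamp",0),("unit",0)):
        for r in bot.pinpoint(n,c)[:1]: print(c,n,np.round(r["at"]),round(r["score"],2),world(c,r["at"],z=z).round(3))
o=bot.get_obs(); print({k:np.round(o[k],3) for k in ("t","eef_pos","tool_rot","gripper_width")})
E
```

```text
scene tray_bay [242. 200.] 0.89 [[ 0.539 -0.016  0.008]]
scene tray_front [231. 177.] 0.96 [[ 0.493 -0.035  0.022]]
scene carton [281. 192.] 0.65 [[0.523 0.059 0.008]]
scene carton_mid [241. 201.] 0.7 [[ 0.587 -0.018  0.058]]
scene capsule [198. 207.] 0.86 [[ 0.552 -0.097  0.008]]
scene dish [322. 180.] 0.68 [[0.488 0.143 0.   ]]
scene block [151. 220.] 0.88 [[ 0.574 -0.183  0.   ]]
scene lamp [364. 249.] 0.72 [[0.658 0.195 0.   ]]
scene unit [259. 265.] 0.66 [[0.683 0.009 0.   ]]
top tray_bay [310. 265.] 0.96 [[ 0.538 -0.024  0.008]]
top tray_front [318. 288.] 0.85 [[ 0.5   -0.036  0.022]]
top carton [262. 274.] 0.7 [[0.524 0.058 0.008]]
top capsule [358. 255.] 0.8 [[ 0.555 -0.105  0.008]]
top dish [216. 294.] 0.75 [[0.489 0.138 0.   ]]
top block [404. 246.] 0.62 [[ 0.569 -0.186  0.   ]]
top lamp [187. 197.] 0.69 [[0.658 0.189 0.   ]]
top unit [286. 178.] 0.9 [[0.689 0.017 0.   ]]
{'t': np.float64(1.0), 'eef_pos': array([ 0.244, -0.629,  0.405]), 'tool_rot': array([ 0.   ,  0.983,  0.184, -0.   ]), 'gripper_width': np.float64(0.999)}
```

View pics/top.png

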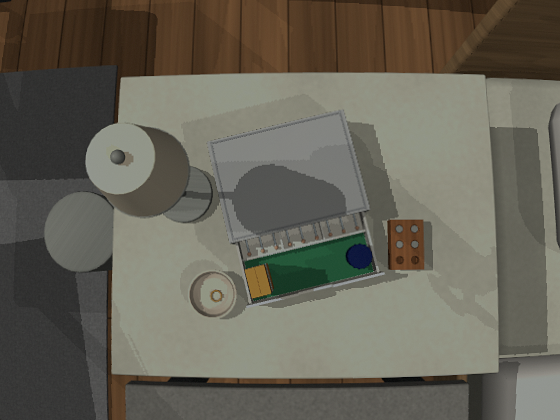

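View pics/scene.png

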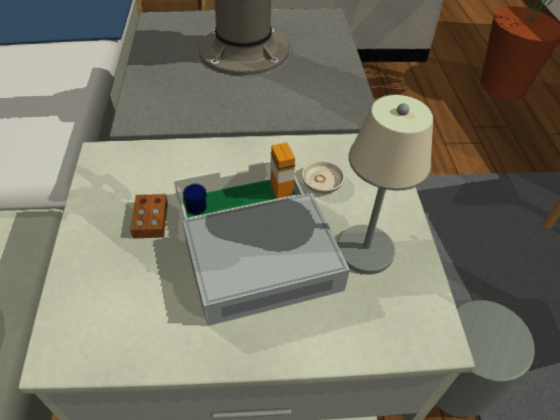

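The carton stands at the +y (left) end at about px (258,282) in the top view, with the dish just outside it at (213,294). The capsule is at (358,257). I'll refine the unit's yaw and the carton pose, and work out the moves.

```bash
python3 - <<'E'
from h import *
im,d=bot.read_camera("top")
def rect(n,lo,hi):
    m=bot.trace(n,"top")[0]["mask"]&(d>0); v,u=np.nonzero(m)
    P=world("top",np.c_[u,v],d=d[v,u]); P=P[(P[:,2]>lo)&(P[:,2]<hi)]
    r=cv2.minAreaRect(P[:,:2].astype(np.float32)); print(n,len(P),np.round(r[0],3),np.round(r[1],3),round(r[2],1),np.median(P[:,2]).round(3)); return P
rect("unit",.055,.07); rect("carton",.1,.115); rect("capsule",.045,.06); rect("dish",.012,.03); rect("block",.015,.03); rect("lamp",.1,.35)
yaw=.25
o=bot.get_obs(); w,x,y,z=o["tool_rot"]; print("tool x yaw",2*np.arctan2(y,x))
E
```

```text
unit 14981 [0.633 0.002] [0.276 0.23 ] 13.4 0.062
carton 635 [0.519 0.058] [0.045 0.03 ] 14.3 0.108Traceback (most recent call last):
  File "<stdin>", line 7, in <module>
  File "<stdin>", line 4, in rect
IndexError: list index out of range
```

```bash
python3 -m pendant '[[0,0.028,-0.026,0,3.75],[0,0.028,-0.026,0,3.75],[0,0.028,-0.026,0,0],[0,0.028,-0.026,0,0],[0,0.028,-0.026,0,0],[0,0.028,-0.026,0,0],[0,0.028,-0.026,0,0],[0,0.028,-0.026,0,0],[0,0.028,-0.026,0,0],[0,0.028,-0.026,0,0],[0,0.028,-0.026,0,0],[0,0.028,-0.026,0,0]]' 20
cat > to.py <<'E'
import sys
from h import *
from scipy.spatial.transform import Rotation as Ro
o=bot.get_obs(); R=Ro.from_quat(np.roll(o["tool_rot"],-1)); g=np.array(list(map(float,sys.argv[1:4])))
print("t",round(float(o["t"]),2),"pos",o["eef_pos"].round(4),"toolx yaw",np.degrees(np.arctan2(*R.as_matrix()[1::-1,0])).round(1),"shift",R.inv().apply(g-o["eef_pos"]).round(4))
E
python3 to.py .509 .099 .405
```

```text
t: 2.2
eef_pos: [0.4908, -0.2413, 0.405]
tool_rot: [0.0, 0.993, 0.119, 0.0]
contact_force: [0.8, -0.5, -1.0]
gripper_width: -0.001
grasp_force: 0.0
t 2.2 pos [ 0.4908 -0.2413  0.405 ] toolx yaw 13.7 shift [ 9.810e-02 -3.264e-01 -1.000e-04]
```

```bash
python3 -m pendant '[[0,0.0098,-0.0326,0,0],[0,0.0098,-0.0326,0,0],[0,0.0098,-0.0326,0,0],[0,0.0098,-0.0326,0,0],[0,0.0098,-0.0326,0,0],[0,0.0098,-0.0326,0,0],[0,0.0098,-0.0326,0,0],[0,0.0098,-0.0326,0,0],[0,0.0098,-0.0326,0,0],[0,0.0098,-0.0326,0,0],[0,0,0,0.03,0],[0,0,0,0.03,0]]'
python3 to.py .509 .099 .263
python3 - <<'E'
from h import *
a,_=bot.read_camera("scene"); b,d=bot.read_camera("wrist"); np.save("wd.npy",d)
cv2.imwrite("pics/a.png",np.hstack([a[60:340,80:460],cv2.resize(b,(373,280))]))
E
```

```text
t: 3.2
eef_pos: [0.5089, 0.1001, 0.3459]
tool_rot: [-0.001, 0.993, 0.121, 0.003]
contact_force: [0.1, -1.2, -0.3]
gripper_width: 0.002
grasp_force: 0.0
t 3.2 pos [0.5089 0.1001 0.3459] toolx yaw 14.0 shift [-0.0006  0.0012  0.0829]
```

View pics/a.png

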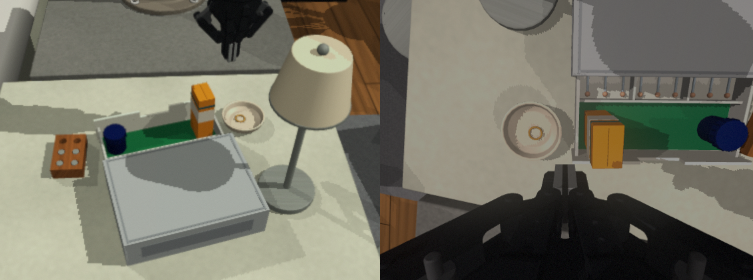

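The wrist view shows the closed tips at about (565,170) and the carton top just to their right at (605,150), with the dish left at (535,130). That leaves a clear gap to descend into. I'll go down and check the carton top from the wrist depth.

```bash
python3 -m pendant '[[0,0,0.0,0.025,0],[0,0,0,0.025,0],[0,0,0,0.025,0],[0,0,0,0.008,0],[0,0,0,0,0]]'
python3 - <<'E'
from h import *
b,d=bot.read_camera("wrist"); m=bot.camera_model("wrist")
hsv=cv2.cvtColor(b,cv2.COLOR_BGR2HSV); v,u=np.nonzero((hsv[...,0]>8)&(hsv[...,0]<25)&(hsv[...,1]>150)&(d>0))
P=world("wrist",np.c_[u,v],d=d[v,u]); P=P[(P[:,2]>.1)&(P[:,2]<.116)]; r=cv2.minAreaRect(P[:,:2].astype(np.float32)); print(len(P),r,np.median(P[:,2]))
c=np.array(r[0]); a=np.radians(13.7); R=np.array([[np.cos(a),-np.sin(a)],[np.sin(a),np.cos(a)]])
e=np.array(bot.get_obs()["eef_pos"]); print("carton in tool frame (x, +y bay)",R.T@(c-e[:2]),e)
E
```

```text
t: 3.72
eef_pos: [0.508, 0.0964, 0.2611]
tool_rot: [0.0, 0.993, 0.119, -0.001]
contact_force: [-0.7, 0.1, 0.4]
gripper_width: 0.003
grasp_force: 0.0
5349 ((0.5237365365028381, 0.05963693559169769), (0.034693922847509384, 0.03064889833331108), 13.612944602966309) 0.10889961549210012
carton in tool frame (x, +y bay) [ 0.00593869 -0.03960851] [0.508586   0.09671204 0.26235494]
```

```bash
python3 -m pendant '[[0,0,0.005,0,0],[0,0,0.005,0,0],[0,0,0.004,0,0],[0,0,0.004,0,0],[0,0,0.004,0,0],[0,0,0.004,0,0],[0,0,0.004,0,0]]'
python3 - <<'E'
from h import *
b,_=bot.read_camera("scene"); cv2.imwrite("pics/b.png",cv2.resize(b[100:280,130:390],None,fx=2,fy=2))
E
```

```text
t: 4.35
eef_pos: [0.5154, 0.0673, 0.2619]
tool_rot: [0.0, 0.993, 0.119, 0.0]
contact_force: [0.3, 0.4, 0.5]
gripper_width: -0.004
grasp_force: 0.0
```

View pics/b.png

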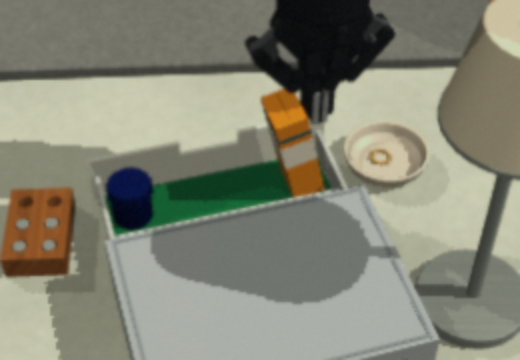

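The carton is tilting inwards about its inner edge, its top at (285,100) in the crop. I'll keep pushing.

```bash
python3 -m pendant '[[0,0,0.003,0,0],[0,0,0.003,0,0],[0,0,0.003,0,0],[0,0,0.003,0,0],[0,0,0.003,0,0],[0,0,0.003,0,0],[0,0,0,0,0],[0,0,0,0,0],[0,0,0,0,0],[0,0,0,0,0]]'
python3 - <<'E'
from h import *
b,_=bot.read_camera("scene"); cv2.imwrite("pics/c.png",cv2.resize(b[100:280,130:390],None,fx=2,fy=2))
E
```

```text
t: 5.23
eef_pos: [0.5195, 0.0506, 0.2617]
tool_rot: [-0.0, 0.993, 0.119, 0.0]
contact_force: [1.2, 0.8, -0.2]
gripper_width: 0.0
grasp_force: 0.0
```

View pics/c.png

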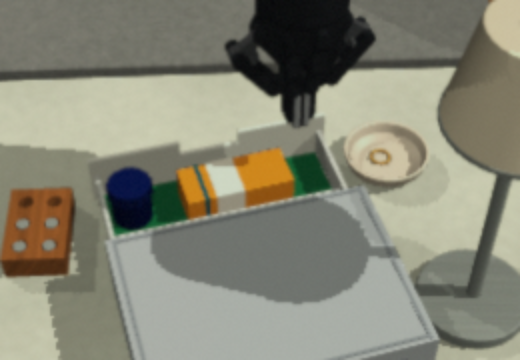

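The carton lies flat, spanning (180–293, 150–215) in the crop, and the capsule is still upright at (130,195). Next I'll move to a point in front of the panel and measure again.

```bash
python3 -m pendant '[[0,-0.02,0,-0.01,0],[0,-0.025,0.02,0,0],[0,-0.022,0.03,0,0],[0,0,0.026,0,0],[0,0,0,0,0]]'
python3 - <<'E'
from h import *
from scipy.spatial.transform import Rotation as Ro
im,d=bot.read_camera("top"); a=np.radians(13.7); R=np.array([[np.cos(a),-np.sin(a)],[np.sin(a),np.cos(a)]])
for n,z in (("tray_front",.022),("tray_bay",.008),("carton_mid",.023),("capsule",.008)):
    for r in bot.pinpoint(n,"top")[:1]: print(n,round(r["score"],2),world("top",r["at"],z=z).round(3))
bay=np.array([.498,-.033])+R@[.039,0]
hsv=cv2.cvtColor(im,cv2.COLOR_BGR2HSV); v,u=np.nonzero((hsv[...,0]>8)&(hsv[...,0]<25)&(hsv[...,1]>150)&(d>0))
P=world("top",np.c_[u,v],d=d[v,u]); k=(P[:,2]>.03)&(P[:,2]<.047)&(np.linalg.norm(P[:,:2]-bay,axis=1)<.12); P=P[k]
r=cv2.minAreaRect(P[:,:2].astype(np.float32)); print(len(P),r,np.median(P[:,2]),"in bay",R.T@(np.array(r[0])-bay))
E
python3 to.py .472 -.039 .191
```

```text
t: 5.7
eef_pos: [0.4721, -0.0444, 0.2718]
tool_rot: [0.001, 0.993, 0.116, -0.0]
contact_force: [0.9, 0.4, 0.3]
gripper_width: -0.002
grasp_force: 0.0
carton_mid 0.67 [[ 0.533 -0.008  0.023]]
capsule 0.81 [[ 0.552 -0.106  0.008]]
1066 ((0.5346450805664062, -0.0065469443798065186), (0.0427931472659111, 0.09953256696462631), 14.576605796813965) 0.038031906845472044 in bay [0.00286759 0.01702149]
t 5.95 pos [ 0.4727 -0.0381  0.2717] toolx yaw 13.8 shift [-0.0009  0.0007  0.0807]
```

```bash
python3 -m pendant '[[0,0,0,0.025,0],[0,0,0,0.025,0],[0,0,0,0.02,0],[0,0,0,0.01,0],[0,0,0,0,0],[0,0.004,0,0,0],[0,0.004,0,0,0],[0,0.004,0,0,0],[0,0.004,0,0,0],[0,0.004,0,0,0],[0,0.004,0,0,0],[0,0.004,0,0,0]]' && python3 to.py .573 -.015 .191
```

```text
t: 6.95
eef_pos: [0.5, -0.0328, 0.1919]
tool_rot: [0.0, 0.993, 0.119, -0.0]
contact_force: [-1.4, -0.6, 0.3]
gripper_width: 0.001
grasp_force: 0.7
t 6.95 pos [ 0.5    -0.0328  0.1919] toolx yaw 13.7 shift [ 0.0752 -0.      0.0009]
```

```bash
python3 -m pendant '[[0,0.005,0,0,0],[0,0.006,0,0,0],[0,0.006,0,0,0],[0,0.006,0,0,0],[0,0.006,0,0,0],[0,0.006,0,0,0],[0,0.006,0,0,0],[0,0.006,0,0,0],[0,0.006,0,0,0],[0,0.005,0,0,0],[0,0.004,0,0,0],[0,0.003,0,0,0]]' && python3 -m pendant '[[0,0.003,0,0,0],[0,0.003,0,0,0],[0,0.003,0,0,0],[0,0.003,0,0,0]]'
```

```text
t: 7.95
eef_pos: [0.5634, -0.0172, 0.1917]
tool_rot: [-0.0, 0.993, 0.119, 0.0]
contact_force: [-1.2, -1.6, 0.4]
gripper_width: 0.0
grasp_force: 0.7
t: 8.28
eef_pos: [0.5746, -0.0144, 0.1917]
tool_rot: [-0.0, 0.993, 0.119, -0.0]
contact_force: [-1.6, -1.2, 0.9]
gripper_width: -0.003
grasp_force: 0.7
```

```bash
python3 -m pendant '[[0,0.003,0,0,0],[0,0.003,0,0,0],[0,0.003,0,0,0],[0,0.002,0,0,0]]'; python3 -m pendant '[[0,0.002,0,0,0],[0,0.002,0,0,0],[0,0,0,0,0]]'
```

```text
t: 8.62
eef_pos: [0.5855, -0.0118, 0.1917]
tool_rot: [-0.0, 0.993, 0.119, 0.0]
contact_force: [-0.9, -1.3, -0.7]
gripper_width: 0.002
grasp_force: 0.6
t: 8.87
eef_pos: [0.588, -0.0113, 0.1914]
tool_rot: [0.0, 0.993, 0.119, -0.002]
contact_force: [-5.5, -1.3, 4.4]
gripper_width: 0.005
grasp_force: 3.1
```

```bash
python3 -m pendant '[[0,0.002,0,0,0],[0,0,0,0,0],[0,0,0,0,0]]'; python3 -m pendant '[[0,-0.01,0,0,0],[0,-0.02,0,0,0],[0,-0.03,0,0,0],[0,-0.03,0,-0.01,0],[0,0,0,-0.03,0],[0,0,0,-0.03,0],[0,0,0,0,0],[0,0,0,0,0],[0,0,0,0,0]]'
python3 - <<'E'
from h import *
a,_=bot.read_camera("scene"); b,d=bot.read_camera("top")
for n,z in (("tray_front",.022),):
    for r in bot.pinpoint(n,"top")[:1]: print(n,round(r["score"],2),world("top",r["at"],z=z).round(3))
cv2.imwrite("pics/d.png",np.hstack([a[80:340,80:460],cv2.resize(b[90:320,160:440],(380,260))]))
E
```

```text
t: 9.12
eef_pos: [0.5886, -0.0112, 0.1911]
tool_rot: [0.001, 0.993, 0.119, -0.004]
contact_force: [-10.3, -3.0, 6.9]
gripper_width: -0.003
grasp_force: 5.5
t: 9.87
eef_pos: [0.5036, -0.0317, 0.2617]
tool_rot: [-0.0, 0.993, 0.119, 0.001]
contact_force: [0.2, -0.2, -0.9]
gripper_width: 0.001
grasp_force: 0.0
tray_front 0.61 [[ 0.599 -0.013  0.022]]
```

View pics/d.png

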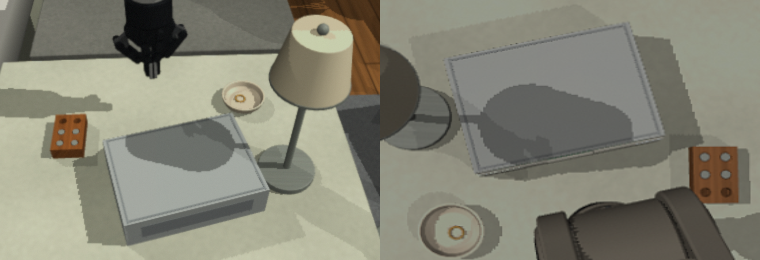

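The tray is shut against its stop: 10 N with no further travel, about 103 mm moved in all. The dish (242,97), block (68,135) and lamp look unmoved, and the arm is clear.

```bash
python3 -c "
from station import bot
print(bot.hand_in())"
```

```text
the job is handed in; nothing more can be done
None
```

I toppled the carton flat into the green-lined bay and pushed the tray to its stop. The capsule was standing at my last look before the tray shut, the dish, block and lamp look unmoved, and the job is handed in (no verdict was returned).

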